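Bring the red test ball round the curved track and load it on its seat

ROBOT

A 6-joint arm with a two-finger parallel gripper is mounted at the origin on the work surface. World frame = base frame: x ahead of the robot, y to its left, z up, the work surface at z = 0. Lengths are in m, angles in rad, forces in N, time in s.
With the tool pointing down it reaches from about 0.425 to 0.925 m from the base axis. Payload 12.5 kg.
Tool frame: the origin (TCP) lies between the finger pads; the fingertips stand 25 mm ahead of it and the grasp point (between the pads) lies 6 mm ahead of it; z points along the fingers, y is the direction in which the jaws open and shut (so a half turn about z gives the same grasp; the last joint's range is limited). The gripper opens to 85 mm and grips with 20 to 120 N. Pads are 22 mm wide; open, the fingers measure 114 mm over their backs; the gripper's body (76 mm by 85 mm) begins 54 mm behind the grasp point. The pads swing forward as they close: fully open they stand 13 mm farther back than shut.
Start: joints at [-1.235, 0.491, 1.559, -0, 1.092, -0.106], TCP at [0.267, -0.565, 0.256] pointing down, gripper open.
Joint ranges: [-3.1, 3.1], [-0.84, 2.19], [0.05, 2.79], [-1.13, 4.28], [0.06, 2.93], [-2.69, 2.69]. Speed limits (rad/s): [2.22, 2.22, 2.79, 3.14, 3.14, 3.14].

INTERFACE

Orientations are given as a rotation vector (axis times angle).
In Python, from workcell import sensors, get_image, workorder, outline_of, pinpoint gives the robot as it stands.
- The arm moves only by the tool send_rows, never from a script. Its argument "moves" is a list of rows, each a list of 2 entries, a list of its own where there are three numbers: the shift along the world's x, y, z normalised to -1 to 1, where 1 is 0.1 m, then the turn, a rotation vector about the world's x, y, z normalised to -1 to 1, where 1 is pi rad. In form: [[[tx, ty, tz], [wx, wy, wz]], ...]. A call has 1 to 12 rows; each row is the pose to reach, as a shift and turn from the pose commanded when the call began, turning the shorter way round; what a row does not reach only later rows make up. A row lasts 1/12 s, in which the tool goes at most 41.7 mm and 7.16 degrees, less where a joint would pass 70% of its speed; a pose out of reach is approached as far as the arm can. A call with a number of a shift or a turn outside -1 to 1 is refused whole. A call with a gripper value outside its range is refused whole. "gripper" is the closure, from -1 (fully open) to 1 (shut), set as the call begins (left out, the last holds). The fingers move at their own pace and stop on an object; the grip force is fixed at half the most. Time passes only in rows, so rows that repeat a pose let the fingers close. It gives the time, the measured TCP pose, the force and the opening at its end, in the units of the state.
- sensors.observe(): the state, without advancing time (a new reading comes with each control period).
- get_image(name): name is "scene" or "top" or "wrist"; returns a dict with "pixels" (480x640x3 uint8, red, green, blue), "intrinsics" (3x3 intrinsics, pixels), "D" ([k1, k2, p1, p2, k3] as OpenCV has them; the pictures are not rectified), "origin" and "rotation" of the camera in the world. Camera axes: x right, y down, z forward; pixel columns grow to the right and rows downward; lengths in m; the calibration is good to about 2 mm. A picture is of the moment at which its call begins. There is no depth.
- workorder.close_job(): hands the job in, once; it reports no verdict.
Trained networks look in the newest picture that a camera, given by its name, has taken for a name from the list of things; names that differ only in an ending like _2 or _b are one class to them, and where a whole thing is asked for, a point or a joint stands for the part that bears it (a point fixed in the world has none). Each returns a list of dicts, best first, with "confidence" (0 to 1); they miss things now and then, are a little off and sometimes report something else, mostly with a low value. They report only what shows in the picture. A call takes as long as a camera call.
- outline_of(query, camera): "pixels" (480x640 bool, what is visible of it).
- pinpoint(query, camera): "position" ([x, y, z] in m, in the coordinates of the camera as it stood for that picture, good to about 4 mm: a listed point, or the origin of a listed thing).
The state is a dict: "clock": time; "q": joint angles; "joint_vel": joint speeds; "effort": joint torques, N m; "tcp_pos": TCP position; "orientation": TCP orientation; "force": force on the tool from outside, world axes, zero at the start; "torque": the same for the moment, N m; "grip_width": finger opening in m.
Only numpy, scipy, OpenCV 4.12 (cv2) and the standard library are available. Lean on these libraries where they do the work, as an engineer would, in place of code of your own. Each camera call takes 0.05 s, during which the arm holds its last target.

TASK

On the textile-lab bench, push the red ball along the curved slotted track until it drops into the open pocket at the exit, lift it out there (do not pull it up through the slot of the covered part), and set it on the red ring seat, not the grey one. Let go of it there, and leave the black ball in its dish alone.

Things in the scene. Friction and masses are not known exactly. Their poses are not given: they have to be found in the camera images.
- red_ball: Polished red plastic ball, 54 mm in diameter, about 0.11 kg, origin at its centre. Starts on the track floor (20 mm above the table), at track y = 140, x = -160 to -100; rolls freely. The channel is 58 wide; lips (tops 69.5 above the table) leave a 47 wide slot: shut fingers reach in behind the ball; it cannot come up. In the pocket it sinks 5 into a round hole, centre 42 above the table.
- track: Fixed grey J-shaped ball track. Origin on the table below the exit pocket's centre; z up. Ball path in its axes, mm: along +x at y = 140 from x = -245 (end wall), from x = -100 a quarter circle of radius 100 about (-100, 40) to (0, 40), then along -y to the pocket (0, 0). Walls and lips end at y = 28. Pocket: open above and at both x sides, on a 42 wide tongue; red stop at y = -30, top 55 high.
- red_seat: Fixed upright red ring seat (a short tube) on a round foot; origin on the table below its centre, z up. Foot 76 mm in diameter, 8 mm high; tube 48 mm outside, 36 mm inside diameter, rim 40 mm above the table. A ball seated on it has its centre on the axis, 60 mm above the table. An identical but grey seat stands nearby: not wanted.
- black_ball: Black ball, 54 mm in diameter, origin at its centre, resting in a low aluminium dish (72 mm across), its centre 38 mm above the table, in the same group as the two seats. To be left alone.

How it is judged:
By the outcome, as a careful person would: the job done as asked, in the order asked, and still so for the second after the job is handed in, with the robot touching nothing.
It also fails if it takes over 61 s, if anything falls off the work surface, if the arm or the gripper's body presses on something with over 40 N, if the wrist force passes 120 N, or if a joint passes its speed limit or range.

## Working session

There is one attempt and no reset: what is moved stays moved. The work goes in short steps, Python scripts to look and compute and a tool call to move; the robot and the scene stay as the last step left them, time stands still between calls to the robot, and variables do not carry over. Pictures are saved under pics/ and viewed, and the job is handed in when it is done.

Besides the shell and the picture viewer there is one more tool, called after ">>>" in YAML: its name, and indented under it one key for each argument. send_rows: Moves the arm, as the interface text tells. Scaled input: -1 to 1 covers 0.1 m each way for a shift and pi rad each way for a turn. Its arguments: {"type":"object","properties":{"moves":{"type":"array"},"gripper":{"type":"number"}},"required":["moves"]}

```bash
mkdir -p pics
cat > h.py <<'E'
import numpy as np, cv2
from workcell import sensors, get_image, workorder, outline_of, pinpoint
def save(n,f):
    im=get_image(n); cv2.imwrite('pics/'+f,im['pixels'][:,:,::-1]); return im
def w(im,p): return np.array(im['origin'])+np.array(im['rotation'])@np.array(p)
def ray(im,uv,z):
    u=cv2.undistortPoints(np.array([[uv]],float),np.array(im['intrinsics']),np.array(im['D']))[0,0]
    d=np.array(im['rotation'])@np.array([u[0],u[1],1]); o=np.array(im['origin']); return o+d*(z-o[2])/d[2]
def proj(im,P):
    P=np.atleast_2d(P); R=np.array(im['rotation']); c=(P-np.array(im['origin']))@R
    return cv2.projectPoints(c.reshape(-1,1,3),np.zeros(3),np.zeros(3),np.array(im['intrinsics']),np.array(im['D']))[0][:,0]
E
python3 - <<'E'
from h import *
np.set_printoptions(precision=4,suppress=True)
print(sensors.observe())
for n in ['scene','top']:
    im=save(n,n+'1.png'); print(n,im['origin'],im['rotation'])
    for q in ['red_ball','track','red_seat','black_ball']:
        for r in pinpoint(q,n)[:3]: print(n,q,round(r['confidence'],2),w(im,r['position']))
E
```

```text
{'clock': 0.0, 'q': array([-1.2346,  0.4916,  1.5595,  0.    ,  1.0917, -0.1056]), 'joint_vel': array([ 0.0018,  0.0017, -0.0006, -0.0002, -0.0018, -0.0005]), 'effort': array([ -0.0035, -61.8453, -26.1589,  -0.0002,   0.0041,   0.    ]), 'tcp_pos': array([ 0.2672, -0.5648,  0.2557]), 'orientation': array([-3.0642, -0.6881,  0.0002]), 'force': array([-0.2866, -0.1271,  0.1651]), 'torque': array([-0.0184,  0.0537, -0.0088]), 'grip_width': 0.08505130365019395}
scene [1.0326 0.4344 0.7227] [-0.9388 -2.4665  1.0803]
scene red_ball 0.93 [1.4216 0.8234 1.1117]
scene red_ball 0.7 [1.6323 1.034  1.3223]
scene track 0.85 [1.6304 1.0321 1.3204]
scene red_seat 0.96 [2.4405 1.8422 2.1305]
scene red_seat 0.59 [2.6303 2.032  2.3203]
scene black_ball 0.71 [2.6252 2.027  2.3152]
top [ 0.4316 -0.0747  0.812 ] [-2.1194  2.1703 -0.144 ]
top red_ball 0.82 [0.9198 0.4134 1.3001]
top track 0.71 [ 0.3384 -0.1679  0.7188]
top red_seat 0.58 [ 0.2981 -0.2082  0.6784]
top black_ball 0.92 [-0.2373 -0.7436  0.1431]
```

```bash
sed -i "s/^def save.*/def save(n,f):/; s/    im=get_image(n);/    im=get_image(n); im['rotation']=cv2.Rodrigues(np.array(im['rotation'],float))[0];/" h.py
python3 - <<'E'
from h import *
np.set_printoptions(precision=4,suppress=True)
for n in ['scene','top']:
    im=save(n,n+'2.png')
    for q in ['red_ball','track','red_seat','black_ball']:
        for r in pinpoint(q,n)[:3]: 
            P=w(im,r['position']);print(n,q,round(r['confidence'],2),P,proj(im,P)[0])
E
```

```text
scene track 0.91 [ 0.6285  0.0252 -0.    ] [338.3822 319.3311]
scene red_seat 0.81 [ 0.406  -0.214  -0.0012] [338.2393 195.1125]
scene black_ball 0.86 [ 0.5447 -0.3291  0.0354] [249.7375 182.9066]
top red_ball 0.69 [0.5099 0.1763 0.0454] [169.2871 256.9996]
top track 0.93 [0.6377 0.0266 0.0017] [260.2138 186.9048]
top red_seat 0.91 [ 0.4136 -0.2097  0.0012] [396.9763 309.3546]
top black_ball 0.92 [ 0.5413 -0.3251  0.0376] [464.0567 232.1533]
```

View pics/scene1.png

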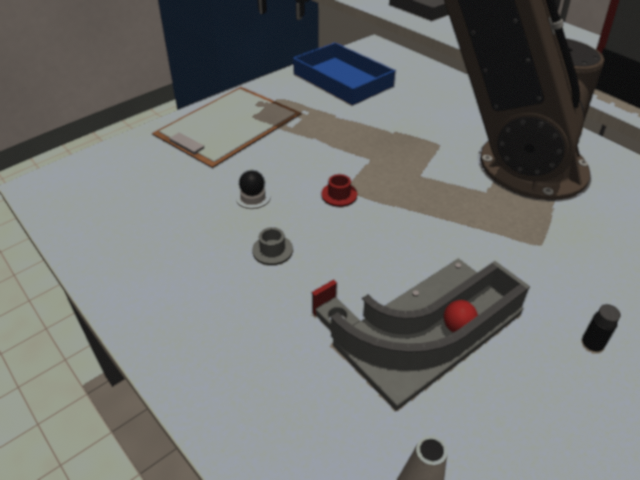

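View pics/top1.png

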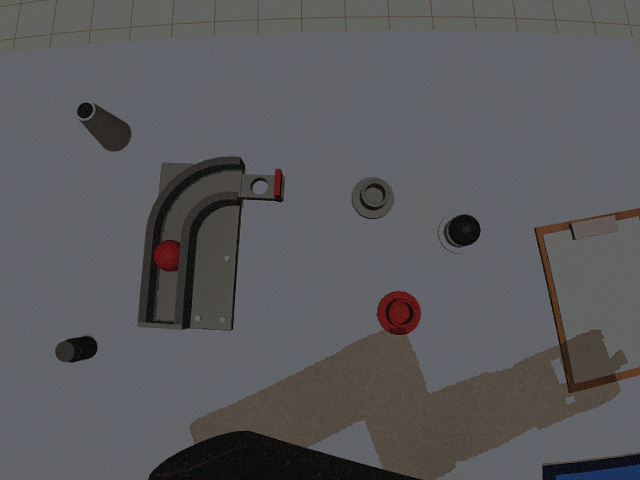

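```bash
cat > ov.py <<'E'
from h import *
import sys
def W(T,P):
    x,y,a=T; P=np.atleast_2d(P).astype(float)/1000; c,s=np.cos(a),np.sin(a)
    return np.c_[x+c*P[:,0]-s*P[:,1], y+s*P[:,0]+c*P[:,1], P[:,2]]
def path(off,z):
    L=[(-245,140+off,z),(-100,140+off,z)]
    for t in np.linspace(90,0,20): L.append((-100+(100+off)*np.cos(np.radians(t)),40+(100+off)*np.sin(np.radians(t)),z))
    L.append((off,28,z)); return np.array(L)
E
python3 - <<'E'
from ov import *
T=(0.634,0.026,0.0)
def draw(n,T,crop,f):
    im=get_image(n); im['rotation']=cv2.Rodrigues(np.array(im['rotation']))[0]
    x0,y0,x1,y1=crop;k=4
    a=cv2.resize(im['pixels'][y0:y1,x0:x1,::-1].copy(),None,fx=k,fy=k)
    for off,z,c in[(23.5,69.5,(0,255,0)),(-23.5,69.5,(0,255,0))]:
        p=(proj(im,W(T,path(off,z)))-[x0,y0]+.5)*k
        cv2.polylines(a,[p.astype(int).reshape(-1,1,2)],False,c,1)
    for q in [[(-15,-30,55),(15,-30,55)],]:
        p=(proj(im,W(T,q))-[x0,y0]+.5)*k; cv2.polylines(a,[p.astype(int).reshape(-1,1,2)],False,(255,255,0),1)
    p=(proj(im,W(T,[0,0,20]))-[x0,y0]+.5)*k; cv2.circle(a,tuple(p[0].astype(int)),3,(255,0,255),-1)
    cv2.imwrite('pics/'+f,a)
draw('top',T,(125,150,300,340-45+5),'ov1.png')
draw('top',T,(125,200,300,340),'ov2.png')
E
```

```text
(no output)
```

View pics/ov1.png

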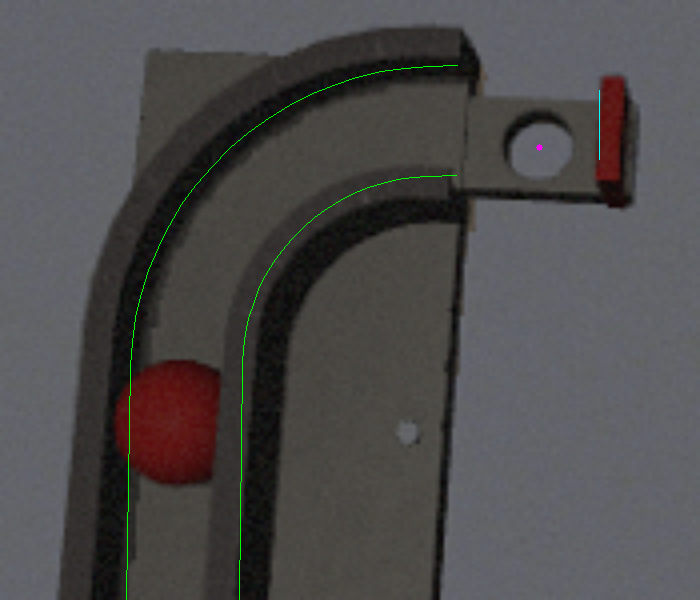

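View pics/ov2.png

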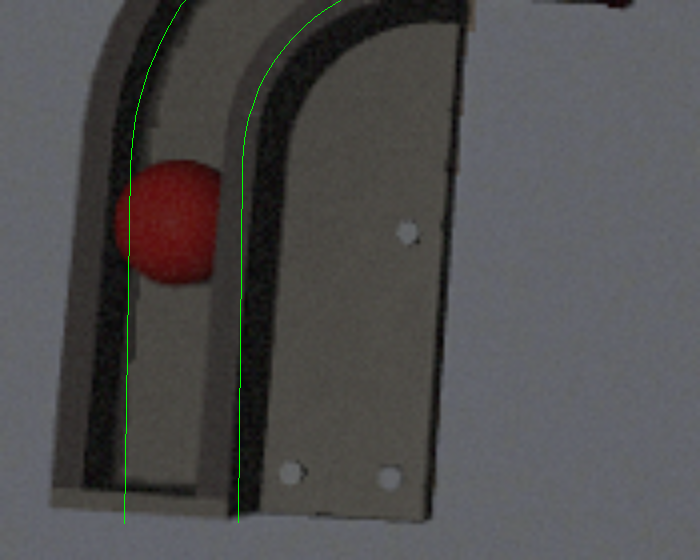

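```bash
cat > fit.py <<'E'
from ov import *
from scipy.optimize import least_squares
im=get_image('top'); im['rotation']=cv2.Rodrigues(np.array(im['rotation']))[0]
A=lambda x,y,oy:np.array([(x+.5)/4+125-.5,(y+.5)/4+oy-.5])
inner=[A(197,485,200),A(213,250,200)]
outer=[A(85,487,200),A(104,240,200)]
hole=A(539,145,150); ex=[A(462,57,150)]; stop=[A(600,80,150),A(597,178,150)]
def back(T,uv,z):
    P=ray(im,uv,z); c,s=np.cos(T[2]),np.sin(T[2]); d=P[:2]-T[:2]
    return np.array([c*d[0]+s*d[1],-s*d[0]+c*d[1]])*1000
def res(T):
    r=[back(T,u,69.5e-3)[1]-116.5 for u in inner]+[back(T,u,69.5e-3)[1]-163.5 for u in outer]
    r+=list(back(T,hole,.02)); r+=list(back(T,ex[0],.0695)-[23.5,28]); r+=[back(T,u,.055)[1]+30 for u in stop]
    return np.array(r)
s=least_squares(res,[.634,.026,-.05],loss='soft_l1',x_scale=[.01,.01,.01])
print(s.x,np.round(res(s.x),1))
for q in ['scene','top']:
    i2=get_image(q); i2['rotation']=cv2.Rodrigues(np.array(i2['rotation']))[0]
    a=i2['pixels'][:,:,::-1].copy(); x0,y0,x1,y1=(300,250,540,420) if q=='scene' else (125,150,300,335)
    k=3; a=cv2.resize(a[y0:y1,x0:x1],None,fx=k,fy=k)
    for off in (23.5,-23.5):
        p=(proj(i2,W(s.x,path(off,69.5)))-[x0,y0]+.5)*k; cv2.polylines(a,[p.astype(int).reshape(-1,1,2)],False,(0,255,0),1)
    p=(proj(i2,W(s.x,[(15*np.cos(t),15*np.sin(t),20) for t in np.linspace(0,6.28,30)]))-[x0,y0]+.5)*k; cv2.polylines(a,[p.astype(int).reshape(-1,1,2)],False,(255,0,255),1)
    cv2.imwrite('pics/fit_%s.png'%q,a)
    for n in ['red_ball','red_seat','black_ball']:
        r=outline_of(n,q)
        if r:
            m=r[0]['pixels'].astype(np.uint8); M=cv2.moments(m,True); uv=(M['m10']/M['m00'],M['m01']/M['m00'])
            print(q,n,r[0]['confidence'],uv,M['m00'],ray(i2,uv,{'red_ball':.047,'red_seat':.02,'black_ball':.038}[n]))
    r=outline_of('red_ball',q)
    m=(r[0]['pixels'] if r else np.zeros((480,640),bool)).astype(np.uint8)
    c=cv2.findContours(m,0,1)[0]
    if c: print(cv2.minEnclosingCircle(max(c,key=len)), ray(i2,cv2.minEnclosingCircle(max(c,key=len))[0],.047), back(s.x,(0,0),0)*0)
E
python3 fit.py
```

```text
[ 0.63521913  0.02594133 -0.07283287] [-0.1  1.2 -0.7  0.4 -0.3 -0.2  0.3 -0.4  0.8 -0.7]
scene red_ball 0.85 (458.27554980595085, 314.59120310478653) 773.0 [0.50917909 0.17037445 0.047     ]
scene red_seat 0.59 (339.47231270358304, 191.14766558089033) 921.0 [ 0.41370575 -0.20274041  0.02      ]
scene black_ball 0.62 (251.42990654205607, 182.78691588785045) 535.0 [ 0.54378083 -0.32417937  0.038     ]
((460.0339660644531, 316.5745544433594), 17.572032928466797) [0.51026698 0.17473233 0.047     ] [0. 0.]
top red_ball 0.65 (167.45347119645496, 255.27178729689808) 677.0 [0.51274654 0.17902826 0.047     ]
top red_seat 0.69 (398.62483574244413, 312.70696452036793) 1522.0 [ 0.40832603 -0.20914192  0.02      ]
top black_ball 0.8 (463.4918032786885, 229.79445145018914) 793.0 [ 0.54528805 -0.32425481  0.038     ]
((169.0, 255.5), 16.286596298217773) [0.51230475 0.17634269 0.047     ] [0. 0.]
```

```bash
python3 -c "
import cv2,numpy as np
a=cv2.imread('pics/fit_scene.png');print(a.shape)"
```

```text
(510, 720, 3)
```

View pics/fit_scene.png

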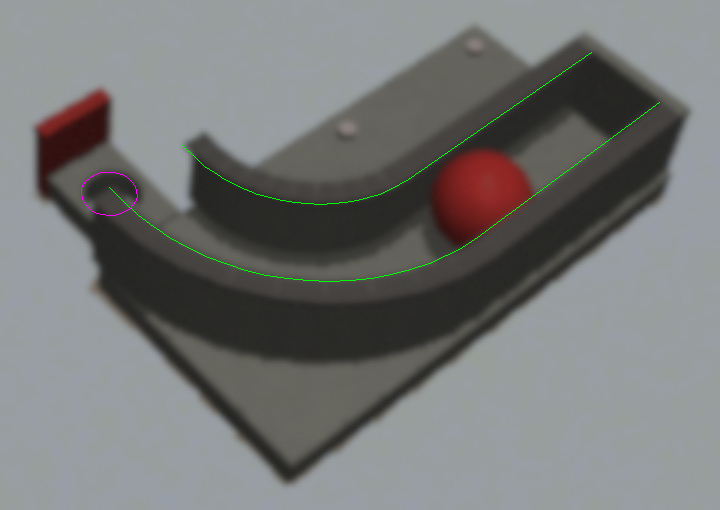

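View pics/fit_top.png

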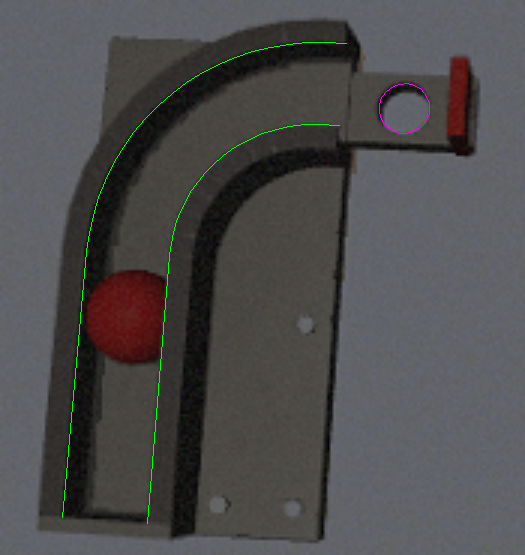

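>>> send_rows:
  moves:
    - [[0.1, 0.1, 0], [0, 0, 0.03]]
    - [[0.3, 0.3, 0], [0, 0, 0.06]]
    - [[0.5, 0.5, 0], [0, 0, 0.09]]
    - [[0.7, 0.7, 0], [0, 0, 0.12]]
    - [[0.9, 0.9, 0], [0, 0, 0.15]]
    - [[1, 1, 0], [0, 0, 0.168]]
    - [[1, 1, 0], [0, 0, 0.168]]
  gripper: 1

```text
clock: 2.23
tcp_pos: [0.369, -0.463, 0.2565]
orientation: [-2.775, -1.472, -0.001]
force: [0.1, -0.2, -0.1]
grip_width: 0.0009
```

>>> send_rows:
  moves:
    - [[0.1, 0.1, 0], [0, 0, 0.03]]
    - [[0.3, 0.3, 0], [0, 0, 0.06]]
    - [[0.5, 0.5, 0], [0, 0, 0.09]]
    - [[0.7, 0.7, 0], [0, 0, 0.12]]
    - [[0.85, 0.9, 0], [0, 0, 0.15]]
    - [[0.886, 1, 0], [0, 0, 0.168]]
    - [[0.886, 1, 0], [0, 0, 0.168]]

```text
clock: 2.82
tcp_pos: [0.4564, -0.3638, 0.2563]
orientation: [-2.298, -2.142, -0.0]
force: [0.4, 0.4, 0.2]
grip_width: -0.0005
```

>>> send_rows:
  moves:
    - [[0, 0.2, 0], [0, 0, 0]]
    - [[0, 0.5, 0], [0, 0, 0]]
    - [[0, 0.8, 0], [0, 0, 0]]
    - [[0, 1, 0], [0, 0, 0]]

```text
clock: 3.15
tcp_pos: [0.455, -0.2644, 0.2563]
orientation: [-2.306, -2.133, 0.0]
force: [0.1, -1.0, 0.3]
grip_width: 0.0001
```

>>> send_rows:
  moves:
    - [[0, 0.3, 0], [0, 0, 0]]
    - [[0, 0.6, 0], [0, 0, 0]]
    - [[0, 0.9, 0], [0, 0, 0]]
    - [[0, 1, 0], [0, 0, 0]]

```text
clock: 3.48
tcp_pos: [0.4552, -0.1634, 0.2565]
orientation: [-2.304, -2.135, -0.0]
force: [-1.2, -0.7, 0.3]
grip_width: 0.0001
```

>>> send_rows:
  moves:
    - [[0, 0.3, 0], [0, 0, 0]]
    - [[0, 0.6, 0], [0, 0, 0]]
    - [[0, 0.9, 0], [0, 0, 0]]
    - [[0, 1, 0], [0, 0, 0]]

```text
clock: 3.82
tcp_pos: [0.4557, -0.0637, 0.2565]
orientation: [2.304, 2.136, 0.0]
force: [0.1, -0.4, -0.7]
grip_width: -0.0003
```

>>> send_rows:
  moves:
    - [[0, 0.3, 0], [0, 0, 0]]
    - [[0, 0.6, 0], [0, 0, 0]]
    - [[0, 0.9, 0], [0, 0, 0]]
    - [[0, 1, 0], [0, 0, 0]]

```text
clock: 4.15
tcp_pos: [0.4562, 0.0363, 0.2565]
orientation: [2.303, 2.136, 0.001]
force: [0.5, 0.1, 0.4]
grip_width: 0.0001
```

>>> send_rows:
  moves:
    - [[0, 0.3, -0.1], [0, 0, 0]]
    - [[0, 0.6, -0.4], [0, 0, 0]]
    - [[0, 0.9, -0.7], [0, 0, 0]]
    - [[0, 1, -1], [0, 0, 0]]
    - [[0, 1, -1], [0, 0, 0]]
    - [[0, 1, -1], [0, 0, 0]]

```text
clock: 4.65
tcp_pos: [0.4561, 0.1342, 0.1557]
orientation: [-2.301, -2.137, 0.004]
force: [0.5, 0.5, 1.0]
grip_width: -0.0001
```

>>> send_rows:
  moves:
    - [[0, 0.2, 0], [0, 0, 0]]
    - [[0, 0.43, 0], [0, 0, 0]]
    - [[0, 0.43, -0.3], [0, 0, 0]]
    - [[0, 0.43, -0.48], [0, 0, 0]]
    - [[0, 0.43, -0.48], [0, 0, 0]]
    - [[0, 0.43, -0.48], [0, 0, 0]]

```text
clock: 5.15
tcp_pos: [0.4568, 0.1768, 0.1096]
orientation: [2.303, 2.136, 0.001]
force: [0.5, -0.7, 1.0]
grip_width: -0.0
```

Run:
```python
from h import *
im=save('scene','s3.png'); cv2.imwrite('pics/s3c.png',cv2.resize(im['pixels'][200:420,300:560,::-1],None,fx=3,fy=2.7))
im=save('wrist','w3.png')
s=sensors.observe(); print(s['tcp_pos'],s['orientation'],s['q'])
```

```text
[0.45700592 0.17727056 0.11013859] [2.30218271 2.13570073 0.00336066] [ 2.35230334e-01  5.20877322e-01  2.02992078e+00 -1.90540542e-04
  5.88278909e-01  3.10381193e-01]
```

View pics/s3c.png

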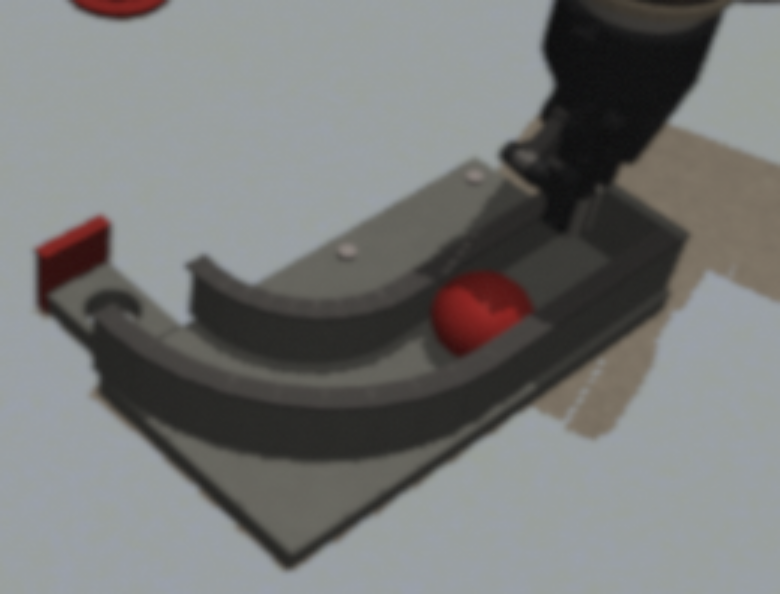

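View pics/w3.png

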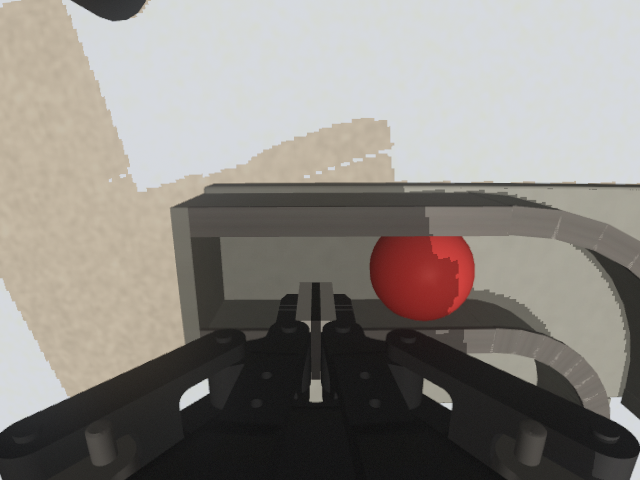

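>>> send_rows:
  moves:
    - [[-0.01, 0.02, -0.1], [0, 0, 0]]
    - [[-0.01, 0.02, -0.25], [0, 0, 0]]
    - [[-0.01, 0.02, -0.4], [0, 0, 0]]
    - [[-0.01, 0.02, -0.45], [0, 0, 0]]
    - [[-0.01, 0.02, -0.45], [0, 0, 0]]

```text
clock: 5.67
tcp_pos: [0.4552, 0.1797, 0.0636]
orientation: [2.302, 2.138, -0.0]
force: [-0.3, -0.0, 0.3]
grip_width: 0.0001
```

Run:
```python
from ov import *
np.set_printoptions(precision=4,suppress=True)
im=save('wrist','w4.png')
s=sensors.observe(); print(s['tcp_pos'],s['force'],s['clock'])
T=(.635,.0257,-.0728)
# finger-centre waypoints
pts=[(-180,140),(-150,140),(-125,140),(-100,140)]+[(-100+100*np.cos(np.radians(t)),40+100*np.sin(np.radians(t))) for t in range(80,-1,-10)]+[(0,38)]
P=W(T,[(a,b,65) for a,b in pts])
for p,q in zip(pts,P): print(np.round(p),q, (q-s['tcp_pos'])*10)
```

```text
[0.4553 0.1798 0.0641] [-0.2163  0.3601  0.0049] 5.7167
[-180  140] [0.4657 0.1784 0.065 ] [ 0.1037 -0.0135  0.0091]
[-150  140] [0.4956 0.1762 0.065 ] [ 0.4029 -0.0353  0.0091]
[-125  140] [0.5205 0.1744 0.065 ] [ 0.6523 -0.0535  0.0091]
[-100  140] [0.5454 0.1726 0.065 ] [ 0.9016 -0.0717  0.0091]
[-83. 138.] [0.5627 0.1698 0.065 ] [ 1.0737 -0.0994  0.0091]
[-66. 134.] [0.5791 0.1641 0.065 ] [ 1.2383 -0.1567  0.0091]
[-50. 127.] [0.5943 0.1556 0.065 ] [ 1.3905 -0.2416  0.0091]
[-36. 117.] [0.6079 0.1446 0.065 ] [ 1.5257 -0.3517  0.0091]
[-23. 104.] [0.6193 0.1314 0.065 ] [ 1.6396 -0.4836  0.0091]
[-13.  90.] [0.6282 0.1164 0.065 ] [ 1.729  -0.6333  0.0091]
[-6. 74.] [0.6344 0.1001 0.065 ] [ 1.7909 -0.7962  0.0091]
[-2. 57.] [0.6377 0.083  0.065 ] [ 1.8237 -0.9674  0.0091]
[ 0. 40.] [0.6379 0.0656 0.065 ] [ 1.8262 -1.1417  0.0091]
[ 0 38] [0.6378 0.0636 0.065 ] [ 1.8248 -1.1617  0.0091]
```

View pics/w4.png

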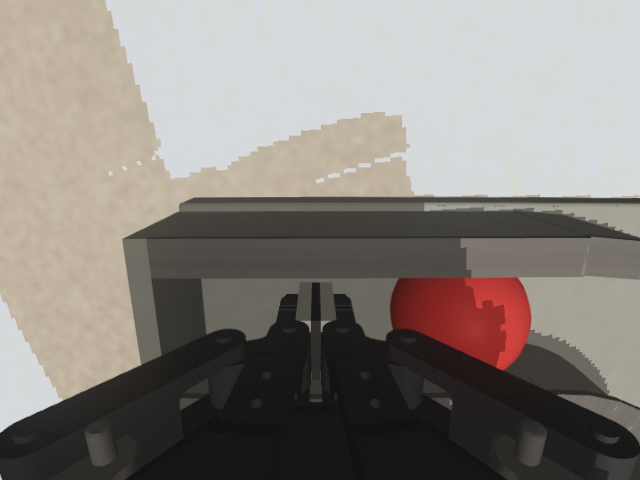

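>>> send_rows:
  moves:
    - [[0.05, 0, 0.03], [0, 0, 0]]
    - [[0.1, -0.01, 0.06], [0, 0, 0]]
    - [[0.17, -0.02, 0.07], [0, 0, 0]]
    - [[0.24, -0.02, 0.07], [0, 0, 0]]
    - [[0.32, -0.03, 0.07], [0, 0, 0]]
    - [[0.4, -0.035, 0.07], [0, 0, 0]]
    - [[0.48, -0.04, 0.07], [0, 0, 0]]
    - [[0.56, -0.045, 0.07], [0, 0, 0]]
    - [[0.64, -0.05, 0.07], [0, 0, 0]]
    - [[0.73, -0.06, 0.07], [0, 0, 0]]
    - [[0.82, -0.065, 0.07], [0, 0, 0]]
    - [[0.9, -0.07, 0.07], [0, 0, 0]]

```text
clock: 6.72
tcp_pos: [0.5458, 0.1729, 0.0703]
orientation: [2.302, 2.138, 0.0]
force: [-3.1, 0.0, 2.6]
grip_width: -0.0002
```

Run:
```python
from h import *
im=save('top','t5.png'); cv2.imwrite('pics/t5c.png',cv2.resize(im['pixels'][130:340,110:310,::-1],None,fx=2.8,fy=2.8))
save('wrist','w5.png')
print(sensors.observe()['tcp_pos'],sensors.observe()['force'])
```

```text
[0.5461523  0.17288023 0.07025531] [ 0.91611459  0.7505922  -0.25260538]
```

View pics/t5c.png

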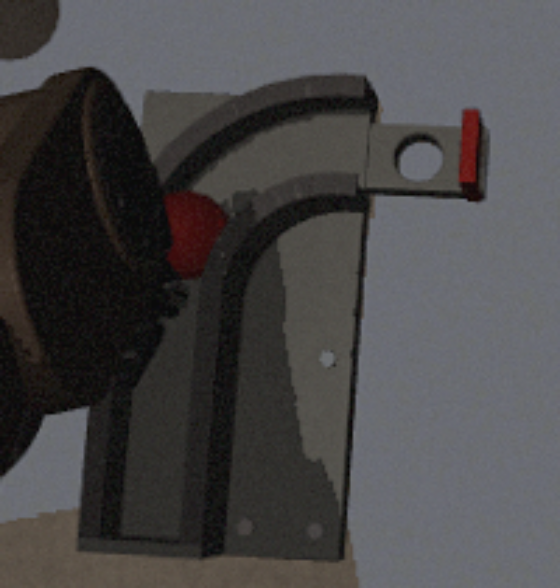

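View pics/w5.png

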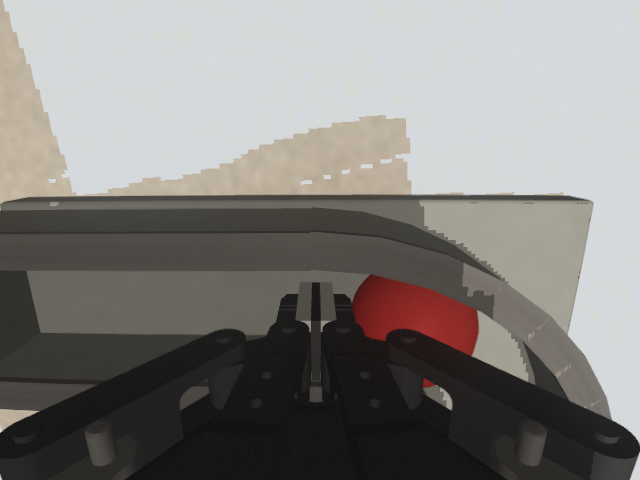

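>>> send_rows:
  moves:
    - [[0.08, -0.01, 0], [0, 0, 0]]
    - [[0.17, -0.03, 0], [0, 0, 0]]
    - [[0.25, -0.055, 0], [0, 0, 0]]
    - [[0.33, -0.09, 0], [0, 0, 0]]
    - [[0.41, -0.13, 0], [0, 0, 0]]
    - [[0.48, -0.175, 0], [0, 0, 0]]
    - [[0.55, -0.225, 0], [0, 0, 0]]
    - [[0.62, -0.285, 0], [0, 0, 0]]
    - [[0.68, -0.345, 0], [0, 0, 0]]
    - [[0.73, -0.415, 0], [0, 0, 0]]
    - [[0.78, -0.49, 0], [0, 0, 0]]
    - [[0.82, -0.565, 0], [0, 0, 0]]

```text
clock: 7.82
tcp_pos: [0.6273, 0.1156, 0.0703]
orientation: [2.302, 2.138, 0.0]
force: [-0.6, -0.2, 0.5]
grip_width: -0.0002
```

Run:
```python
from h import *
im=save('scene','s6.png'); cv2.imwrite('pics/s6c.png',cv2.resize(im['pixels'][200:420,300:560,::-1],None,fx=3,fy=2.7))
save('wrist','w6.png')
print(sensors.observe()['tcp_pos'],sensors.observe()['force'])
```

```text
[0.62742432 0.1151554  0.07029451] [-0.32746787  0.4747073  -0.29226422]
```

View pics/s6c.png

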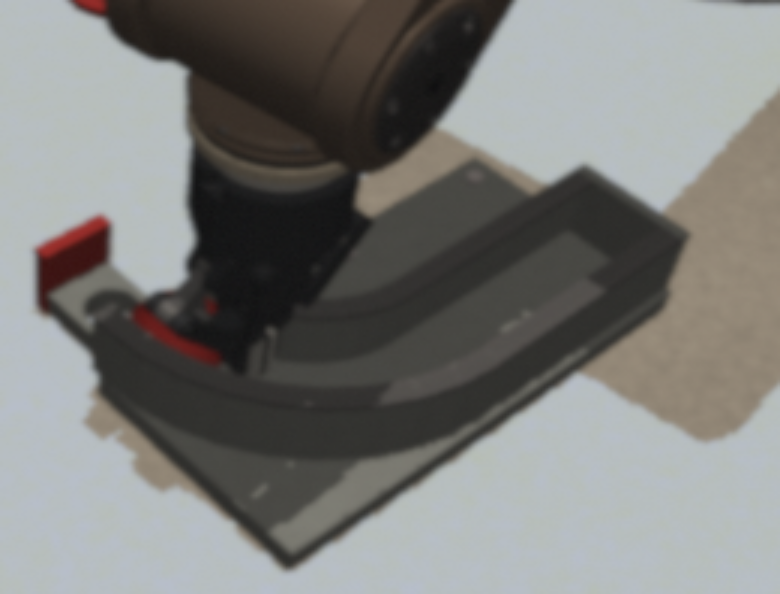

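View pics/w6.png

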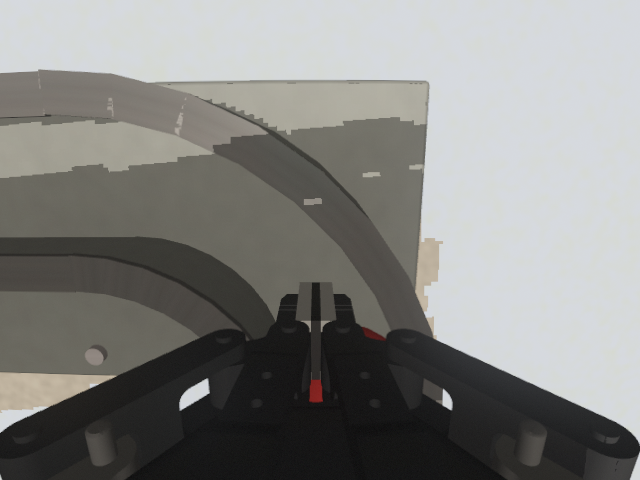

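>>> send_rows:
  moves:
    - [[0.03, -0.05, 0], [0, 0, 0]]
    - [[0.05, -0.1, 0], [0, 0, 0]]
    - [[0.07, -0.155, 0], [0, 0, 0]]
    - [[0.085, -0.2, 0], [0, 0, 0]]
    - [[0.092, -0.25, 0], [0, 0, 0]]
    - [[0.1, -0.3, 0], [0, 0, 0]]
    - [[0.104, -0.34, 0], [0, 0, 0]]
    - [[0.105, -0.38, 0], [0, 0, 0]]
    - [[0.105, -0.42, 0], [0, 0, 0]]
    - [[0.105, -0.46, 0], [0, 0, 0]]
    - [[0.105, -0.5, 0], [0, 0, 0]]
    - [[0.105, -0.52, 0], [0, 0, 0]]

```text
clock: 8.92
tcp_pos: [0.6373, 0.064, 0.0703]
orientation: [2.302, 2.138, -0.0]
force: [-0.5, 0.4, -0.5]
grip_width: -0.0002
```

Run:
```python
from h import *
np.set_printoptions(precision=4,suppress=True)
im=save('scene','s7.png'); cv2.imwrite('pics/s7c.png',cv2.resize(im['pixels'][240:400,280:480,::-1],None,fx=3.8,fy=3.6))
for r in pinpoint('red_ball','scene')[:2]: print(r['confidence'],w(im,r['position']))
im=save('top','t7.png'); cv2.imwrite('pics/t7c.png',cv2.resize(im['pixels'][130:340,110:310,::-1],None,fx=2.8,fy=2.8))
for r in pinpoint('red_ball','top')[:2]: print(r['confidence'],w(im,r['position']))
print(sensors.observe()['tcp_pos'],sensors.observe()['force'])
```

```text
0.68 [0.6334 0.031  0.0373]
0.8 [0.6331 0.0293 0.0445]
[0.6374 0.0645 0.0703] [-0.6031  0.2332  0.4499]
```

View pics/s7c.png

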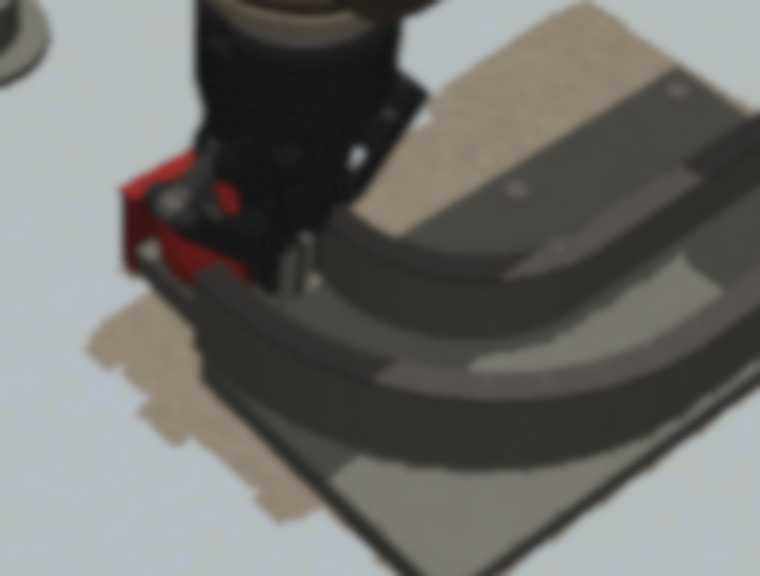

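View pics/t7c.png

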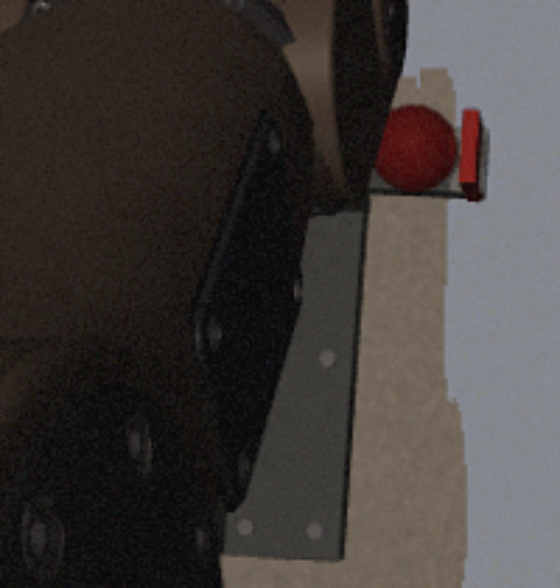

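Run:
```python
from ov import *
im=save('top','t8.png')
T=(.635,.0257,-.0728)
print(proj(im,W(T,[(0,0,42),(0,3,47),(0,5,47),(0,0,74)])))
r=outline_of('red_ball','top')
a=im['pixels'].astype(int); m=((a[...,0]>1.8*a[...,1]+15)).astype(np.uint8); m[:, 273:]=0; m[:150]=0; m[215:]=0; m[:,:235]=0
ys,xs=np.nonzero(m); print(len(xs),xs.min(),xs.max(),ys.min(),ys.max(),cv2.minEnclosingCircle(np.c_[xs,ys].astype(np.float32)))
# expected radius
for z in (.042,.047):
  p=proj(im,np.array([[.635,.0257-.027,z],[.635,.0257+.027,z],[.635-.027,.0257,z],[.635+.027,.0257,z]])); print(p)
```

```text
[[257.79454392 182.67018847]
 [255.6663679  181.85467339]
 [254.50282823 181.80491703]
 [255.26441684 177.7656327 ]]
664 244 272 168 197 ((257.40216064453125, 182.74728393554688), 15.179903984069824)
[[273.47864782 182.23683094]
 [242.16238815 183.11706992]
 [257.83923442 198.03215392]
 [257.76524633 167.49603272]]
[[273.19357444 181.49236038]
 [241.68407431 182.38050211]
 [257.45448605 197.38297958]
 [257.38590175 166.6666754 ]]
```

>>> send_rows:
  moves:
    - [[0, 0.04, 0], [0, 0, 0]]
    - [[0, 0.06, 0], [0, 0, 0]]
    - [[0, 0.06, 0.2], [0, 0, 0]]
    - [[0, 0.06, 0.5], [0, 0, 0]]
    - [[0, 0.06, 0.8], [0, 0, 0]]
    - [[0, 0.06, 1], [0, 0, 0]]

```text
clock: 9.72
tcp_pos: [0.6378, 0.071, 0.1729]
orientation: [2.3, 2.138, 0.003]
force: [-0.3, -0.7, -0.3]
grip_width: 0.0
```

>>> send_rows:
  moves:
    - [[0, -0.2, 0], [0, 0, 0]]
    - [[-0.01, -0.35, 0], [0, 0, 0]]
    - [[-0.02, -0.45, 0], [0, 0, 0]]
    - [[-0.02, -0.45, 0], [0, 0, 0]]
    - [[-0.02, -0.45, 0], [0, 0, 0]]
    - [[-0.02, -0.45, 0], [0, 0, 0]]
    - [[-0.02, -0.45, 0], [0, 0, 0]]
    - [[-0.02, -0.45, 0], [0, 0, 0]]
    - [[-0.02, -0.45, 0], [0, 0, 0]]
  gripper: -1

```text
clock: 10.47
tcp_pos: [0.6353, 0.026, 0.1701]
orientation: [-2.301, -2.139, 0.0]
force: [0.6, -0.4, -0.1]
grip_width: 0.0857
```

Run:
```python
from h import *
np.set_printoptions(precision=4,suppress=True)
im=save('scene','s9.png'); cv2.imwrite('pics/s9c.png',cv2.resize(im['pixels'][200:400,280:480,::-1],None,fx=3,fy=3))
for r in pinpoint('red_ball','scene')[:2]: print(r['confidence'],w(im,r['position']))
im=save('wrist','w9.png')
for r in pinpoint('red_ball','wrist')[:2]: print(r['confidence'],w(im,r['position']))
for r in pinpoint('track','wrist')[:2]: print(r['confidence'],w(im,r['position']))
im=save('top','t9.png')
for r in pinpoint('red_seat','top')[:2]: print('seat',r['confidence'],w(im,r['position']))
print(sensors.observe()['tcp_pos'],sensors.observe()['grip_width'])
```

```text
0.84 [0.6299 0.0308 0.039 ]
0.84 [0.6365 0.0221 0.0393]
seat 0.96 [ 0.409  -0.2113  0.0008]
seat 0.56 [0.6358 0.0244 0.0413]
[0.6354 0.0256 0.1703] 0.08546581561443382
```

View pics/s9c.png

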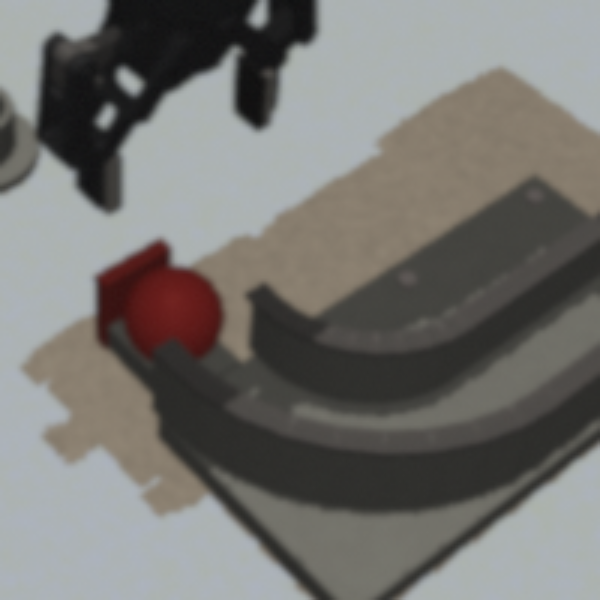

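View pics/w9.png

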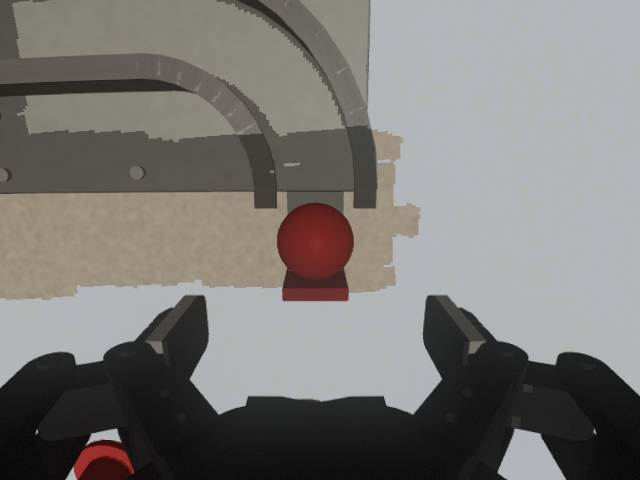

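>>> send_rows:
  moves:
    - [[0, 0, -0.2], [0, 0, 0]]
    - [[0, 0, -0.45], [0, 0, 0]]
    - [[0, 0, -0.7], [0, 0, 0]]
    - [[0, 0, -0.9], [0, 0, 0]]
    - [[0, 0, -1], [0, 0, 0]]

```text
clock: 11.23
tcp_pos: [0.6345, 0.0255, 0.0679]
orientation: [-2.3, -2.137, 0.003]
force: [-0.6, 0.3, -0.0]
grip_width: 0.0857
```

>>> send_rows:
  moves:
    - [[0, 0, -0.1], [0, 0, 0]]
    - [[0, 0, -0.2], [0, 0, 0]]
    - [[0, 0, -0.25], [0, 0, 0]]
    - [[0, 0, -0.25], [0, 0, 0]]
    - [[0, 0, -0.25], [0, 0, 0]]

```text
clock: 11.65
tcp_pos: [0.6356, 0.0255, 0.0457]
orientation: [2.301, 2.138, 0.001]
force: [-0.2, 0.5, -0.2]
grip_width: 0.0853
```

>>> send_rows:
  moves:
    - [[0, 0, 0], [0, 0, 0]]
    - [[0, 0, 0], [0, 0, 0]]
    - [[0, 0, 0], [0, 0, 0]]
    - [[0, 0, 0], [0, 0, 0]]
    - [[0, 0, 0], [0, 0, 0]]
    - [[0, 0, 0], [0, 0, 0]]
    - [[0, 0, 0], [0, 0, 0]]
    - [[0, 0, 0], [0, 0, 0]]
    - [[0, 0, 0], [0, 0, 0]]
    - [[0, 0, 0], [0, 0, 0]]
  gripper: 1

```text
clock: 12.48
tcp_pos: [0.6355, 0.0255, 0.0462]
orientation: [2.301, 2.138, 0.001]
force: [-1.8, 0.0, 4.6]
grip_width: 0.0517
```

Run:
```python
from h import *
np.set_printoptions(precision=4,suppress=True)
im=save('wrist','w10.png')
s=sensors.observe();print(s['tcp_pos'],s['grip_width'],s['force'])
```

```text
[0.6355 0.0255 0.0462] 0.051804657216685736 [-1.006   0.3754  5.2936]
```

View pics/w10.png

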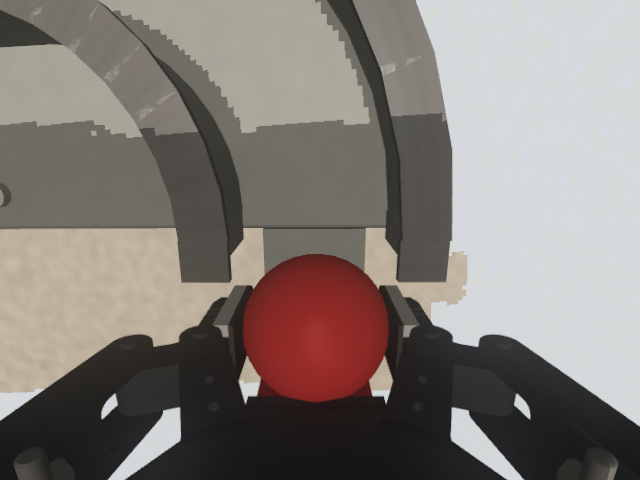

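>>> send_rows:
  moves:
    - [[0, 0, 0.05], [0, 0, 0]]
    - [[0, 0, 0.15], [0, 0, 0]]
    - [[0, 0, 0.25], [0, 0, 0]]
    - [[0, 0, 0.4], [0, 0, 0]]
    - [[0, 0, 0.6], [0, 0, 0]]
    - [[0, 0, 0.8], [0, 0, 0]]
    - [[0, 0, 1], [0, 0, 0]]
    - [[0, 0, 1], [0, 0, 0]]

```text
clock: 13.2
tcp_pos: [0.6368, 0.0255, 0.1502]
orientation: [2.298, 2.135, 0.007]
force: [0.1, 0.1, -0.3]
grip_width: 0.0517
```

Run:
```python
from ov import *
np.set_printoptions(precision=4,suppress=True)
im=save('wrist','w11.png')
for r in pinpoint('red_ball','wrist')[:1]: print(r['confidence'],w(im,r['position']))
im=save('scene','s11.png'); cv2.imwrite('pics/s11c.png',cv2.resize(im['pixels'][150:350,220:420,::-1],None,fx=3,fy=3))
for r in pinpoint('red_ball','scene')[:1]: print(r['confidence'],w(im,r['position']))
s=sensors.observe();print(s['tcp_pos'],s['grip_width'],s['force'],s['q'])
for n in ('top','scene'):
    im=save(n,'x_%s.png'%n); a=im['pixels'].astype(int)
    x0,y0,x1,y1=(370,285,430,340) if n=='top' else (315,165,365,210)
    c=cv2.resize(im['pixels'][y0:y1,x0:x1,::-1],None,fx=10,fy=10,interpolation=2)
    for S in [(.409,-.2105)]:
        for rad,z in((38,8),(24,40),(18,40)):
            p=(proj(im,W((S[0],S[1],0),[(rad*np.cos(t),rad*np.sin(t),z) for t in np.linspace(0,6.28,40)]))-[x0,y0]+.5)*10
            cv2.polylines(c,[p.astype(int).reshape(-1,1,2)],True,(0,255,0),1)
    cv2.imwrite('pics/seat_%s.png'%n,c)
    for r in pinpoint('red_seat',n)[:1]: print('seat',r['confidence'],w(im,r['position']))
```

```text
0.65 [0.643  0.0235 0.145 ]
0.83 [0.633  0.0268 0.1383]
[0.6349 0.0255 0.1448] 0.051712710283606356 [ 0.5112 -0.4263 -1.7023] [-0.0637  0.6276  1.6396 -0.      0.8753  0.0097]
seat 0.58 [ 0.4118 -0.2125  0.0018]
seat 0.63 [0.6294 0.0289 0.0001]
```

View pics/s11c.png

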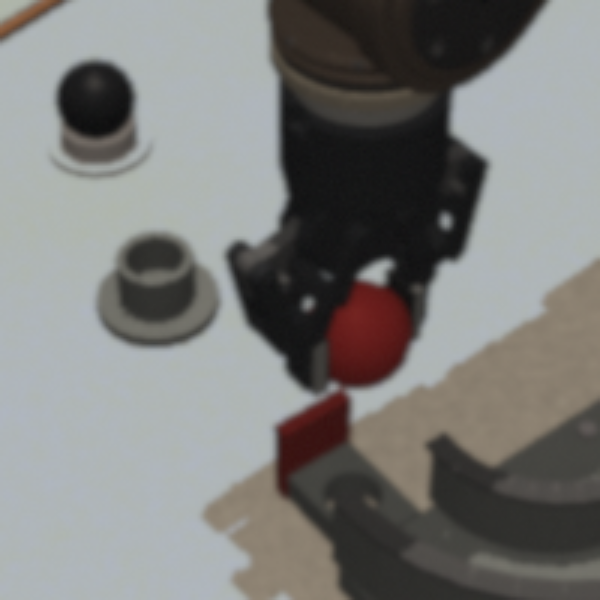

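View pics/seat_top.png

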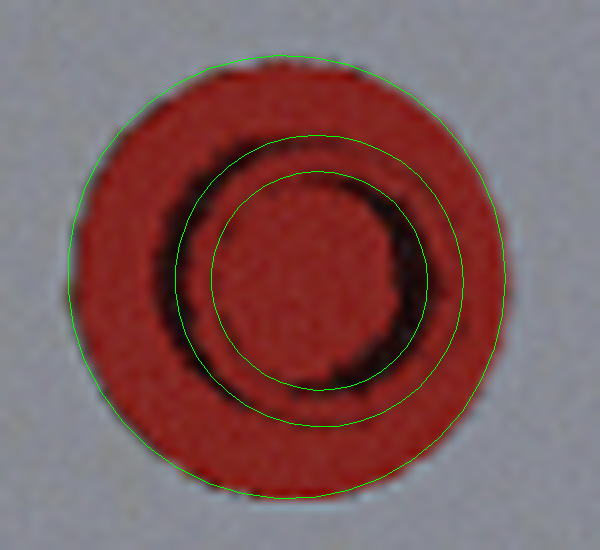

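View pics/seat_scene.png

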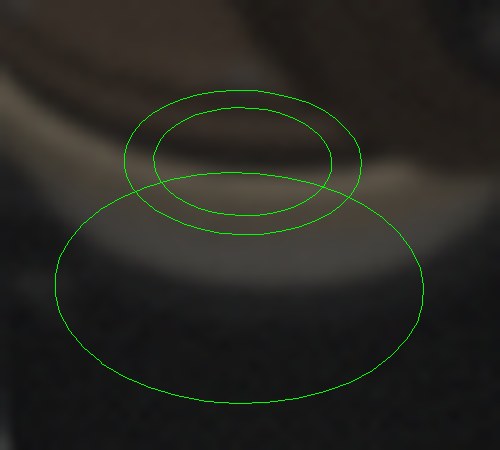

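View pics/w11.png

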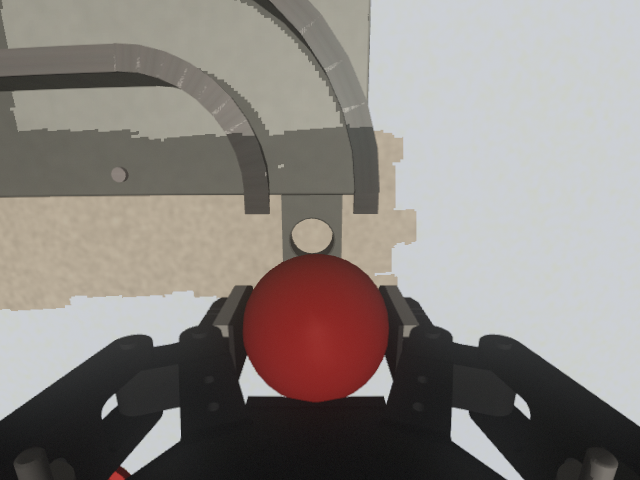

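>>> send_rows:
  moves:
    - [[-0.1, -0.1, 0.1], [0, 0, 0]]
    - [[-0.25, -0.25, 0.1], [0, 0, 0]]
    - [[-0.45, -0.45, 0.1], [0, 0, 0]]
    - [[-0.65, -0.65, 0.1], [0, 0, 0]]
    - [[-0.85, -0.85, 0.1], [0, 0, 0]]
    - [[-1, -1, 0.1], [0, 0, 0]]

```text
clock: 14.1
tcp_pos: [0.5332, -0.0759, 0.1556]
orientation: [-2.302, -2.138, 0.001]
force: [1.3, 0.9, -1.5]
grip_width: 0.0516
```

>>> send_rows:
  moves:
    - [[-0.2, -0.2, 0], [0, 0, 0]]
    - [[-0.4, -0.4, 0], [0, 0, 0]]
    - [[-0.6, -0.6, 0], [0, 0, 0]]
    - [[-0.8, -0.8, 0], [0, 0, 0]]
    - [[-0.95, -0.95, 0], [0, 0, 0]]
    - [[-1, -1, 0], [0, 0, 0]]
    - [[-1, -1, 0], [0, 0, 0]]

```text
clock: 14.68
tcp_pos: [0.4343, -0.1755, 0.1557]
orientation: [2.304, 2.136, 0.0]
force: [0.2, -0.1, -0.8]
grip_width: 0.0514
```

>>> send_rows:
  moves:
    - [[-0.1, -0.15, 0], [0, 0, 0]]
    - [[-0.2, -0.3, 0], [0, 0, 0]]
    - [[-0.26, -0.365, 0], [0, 0, 0]]
    - [[-0.26, -0.365, 0], [0, 0, 0]]
    - [[-0.26, -0.365, 0], [0, 0, 0]]
    - [[-0.26, -0.365, 0], [0, 0, 0]]

```text
clock: 15.18
tcp_pos: [0.4098, -0.2104, 0.1554]
orientation: [2.301, 2.139, 0.0]
force: [0.1, 0.4, -1.4]
grip_width: 0.0516
```

Run:
```python
from ov import *
np.set_printoptions(precision=4,suppress=True)
im=save('wrist','w12.png')
for r in pinpoint('red_seat','wrist')[:1]: print(r['confidence'],w(im,r['position']))
for r in pinpoint('red_ball','wrist')[:1]: print(r['confidence'],w(im,r['position']))
im=save('scene','s12.png'); 
for r in pinpoint('red_ball','scene')[:1]: print(r['confidence'],w(im,r['position']))
for r in pinpoint('red_seat','scene')[:1]: print(r['confidence'],w(im,r['position']))
a=cv2.imread('pics/scene1.png'); x0,y0,x1,y1=315,165,365,210
c=cv2.resize(a[y0:y1,x0:x1],None,fx=10,fy=10,interpolation=2)
for rad,z in((38,8),(24,40)):
    p=(proj(im,W((.409,-.2112,0),[(rad*np.cos(t),rad*np.sin(t),z) for t in np.linspace(0,6.28,40)]))-[x0,y0]+.5)*10
    cv2.polylines(c,[p.astype(int).reshape(-1,1,2)],True,(0,255,0),1)
cv2.imwrite('pics/seat_s1.png',c)
s=sensors.observe();print(s['tcp_pos'],s['grip_width'],s['force'],s['q'])
```

```text
0.78 [ 0.4115 -0.2144 -0.0016]
0.96 [ 0.4109 -0.2146  0.1482]
0.68 [ 0.4068 -0.2067  0.1467]
0.84 [ 0.4086 -0.2143 -0.0025]
[ 0.4096 -0.2107  0.1553] 0.05183851489796582 [-0.7817  0.3333 -1.1097] [-0.6187  0.4113  2.061   0.0001  0.6693 -0.5459]
```

View pics/seat_s1.png

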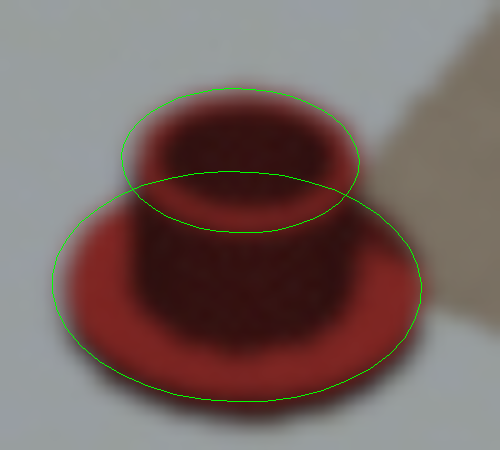

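View pics/w12.png

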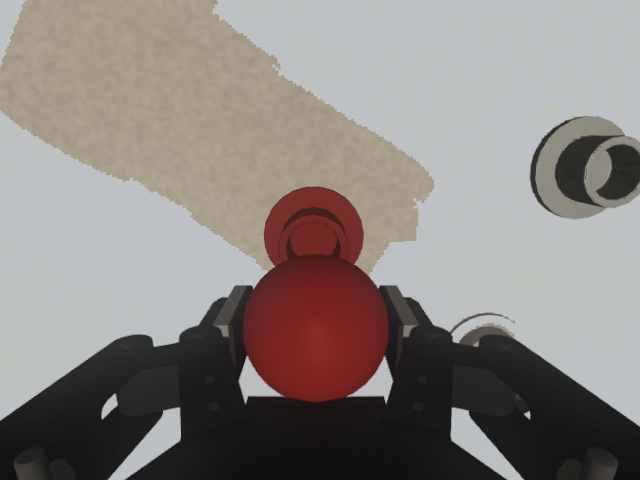

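>>> send_rows:
  moves:
    - [[0, -0.005, -0.15], [0, 0, 0]]
    - [[0, -0.005, -0.35], [0, 0, 0]]
    - [[0, -0.005, -0.55], [0, 0, 0]]
    - [[0, -0.005, -0.7], [0, 0, 0]]
    - [[0, -0.005, -0.8], [0, 0, 0]]
    - [[0, -0.005, -0.84], [0, 0, 0]]
    - [[0, -0.005, -0.87], [0, 0, 0]]
    - [[0, -0.005, -0.87], [0, 0, 0]]
    - [[0, -0.005, -0.87], [0, 0, 0]]

```text
clock: 16.23
tcp_pos: [0.4095, -0.2116, 0.0687]
orientation: [2.301, 2.138, 0.0]
force: [0.3, -0.3, -0.7]
grip_width: 0.052
```

>>> send_rows:
  moves:
    - [[0, 0, -0.01], [0, 0, 0]]
    - [[0, 0, -0.02], [0, 0, 0]]
    - [[0, 0, -0.03], [0, 0, 0]]
    - [[0, 0, -0.03], [0, 0, 0]]

```text
clock: 16.57
tcp_pos: [0.4095, -0.2117, 0.0657]
orientation: [2.301, 2.138, 0.0]
force: [-1.0, -1.3, 4.3]
grip_width: 0.0515
```

Run:
```python
from ov import *
np.set_printoptions(precision=4,suppress=True)
im=save('wrist','w13.png')
im=save('scene','s13.png'); cv2.imwrite('pics/s13c.png',cv2.resize(im['pixels'][110:260,240:440,::-1],None,fx=4,fy=4))
s=sensors.observe();print(s['tcp_pos'],s['grip_width'],s['force'])
```

```text
[ 0.4095 -0.2117  0.0657] 0.0516673975666202 [-0.922  -2.2138  5.4186]
```

View pics/s13c.png

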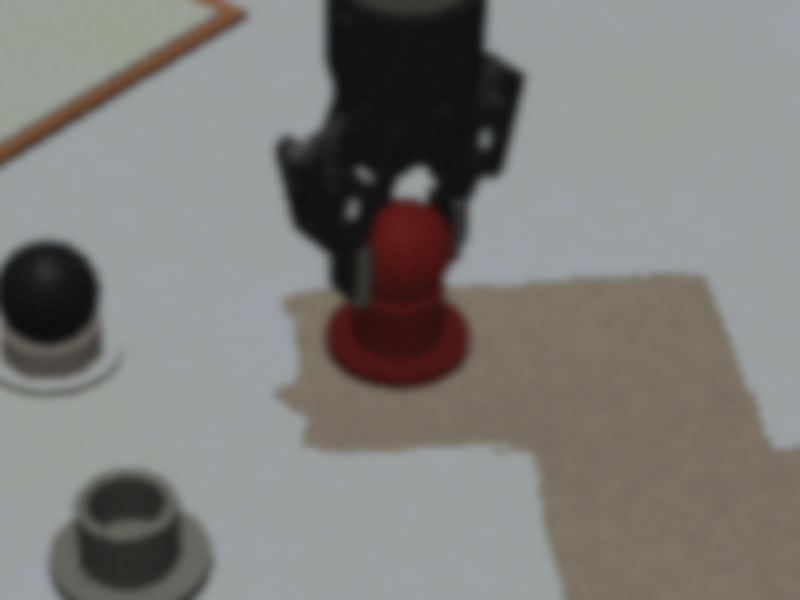

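View pics/w13.png

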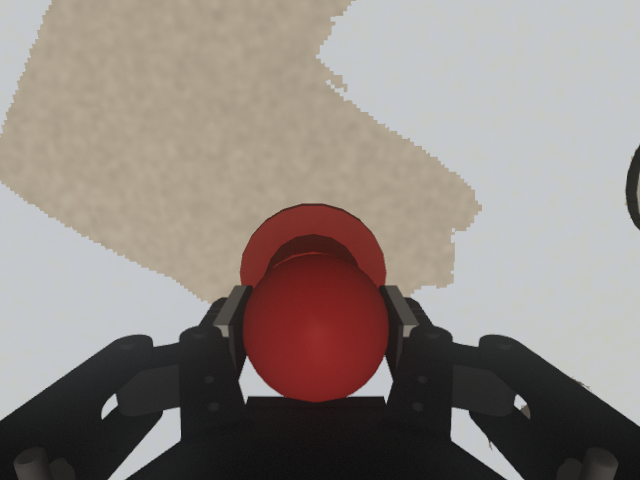

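>>> send_rows:
  moves:
    - [[-0.005, -0.01, 0], [0, 0, 0]]
    - [[-0.005, -0.015, -0.005], [0, 0, 0]]
    - [[-0.005, -0.015, -0.005], [0, 0, 0]]

```text
clock: 16.92
tcp_pos: [0.4086, -0.2129, 0.0648]
orientation: [-2.301, -2.138, 0.0]
force: [-1.7, 0.5, 5.2]
grip_width: 0.0518
```

>>> send_rows:
  moves:
    - [[0, 0, 0], [0, 0, 0]]
    - [[0, 0, 0], [0, 0, 0]]
    - [[0, 0, 0], [0, 0, 0]]
    - [[0, 0, 0], [0, 0, 0]]
    - [[0, 0, 0], [0, 0, 0]]
    - [[0, 0, 0], [0, 0, 0]]
    - [[0, 0, 0], [0, 0, 0]]
    - [[0, 0, 0], [0, 0, 0]]
  gripper: -1

```text
clock: 17.58
tcp_pos: [0.4089, -0.213, 0.0648]
orientation: [2.301, 2.138, 0.0]
force: [0.7, 0.4, 0.5]
grip_width: 0.0856
```

>>> send_rows:
  moves:
    - [[0, 0, 0.1], [0, 0, 0]]
    - [[0, 0, 0.3], [0, 0, 0]]
    - [[0, 0, 0.5], [0, 0, 0]]
    - [[0, 0, 0.7], [0, 0, 0]]
    - [[0, 0, 0.9], [0, 0, 0]]
    - [[0, 0, 1], [0, 0, 0]]
    - [[0, 0, 1], [0, 0, 0]]

```text
clock: 18.17
tcp_pos: [0.4094, -0.2134, 0.1667]
orientation: [2.299, 2.136, 0.001]
force: [-0.2, -0.1, 0.0]
grip_width: 0.0853
```

>>> send_rows:
  moves:
    - [[0, 0, 0.3], [0, 0, 0]]
    - [[0, 0, 0.6], [0, 0, 0]]
    - [[0, 0, 0.6], [0, 0, 0]]
    - [[0, 0, 0.6], [0, 0, 0]]

```text
clock: 18.5
tcp_pos: [0.4091, -0.2131, 0.2252]
orientation: [2.3, 2.137, 0.001]
force: [0.0, -0.3, -0.2]
grip_width: 0.0854
```

Run:
```python
from ov import *
np.set_printoptions(precision=4,suppress=True)
im=save('wrist','w14.png')
for r in pinpoint('red_ball','wrist')[:1]: print(r['confidence'],w(im,r['position']))
im=save('scene','s14.png'); cv2.imwrite('pics/s14c.png',cv2.resize(im['pixels'][110:260,240:440,::-1],None,fx=4,fy=4))
for q in('red_ball','black_ball'):
  for r in pinpoint(q,'scene')[:1]: print(q,r['confidence'],w(im,r['position']))
s=sensors.observe();print(s['clock'],s['tcp_pos'],s['grip_width'],s['force'])
```

```text
0.56 [ 0.4129 -0.2148  0.0583]
red_ball 0.93 [ 0.4052 -0.2085  0.0559]
black_ball 0.79 [ 0.5464 -0.3229  0.0368]
18.75 [ 0.4086 -0.2128  0.2237] 0.08537055743376556 [0.6743 0.4364 0.0359]
```

View pics/s14c.png

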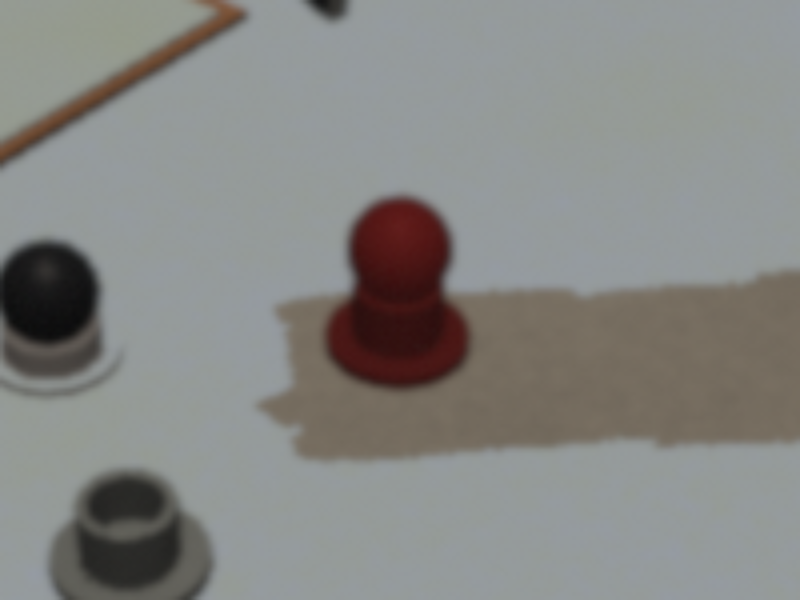

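View pics/w14.png

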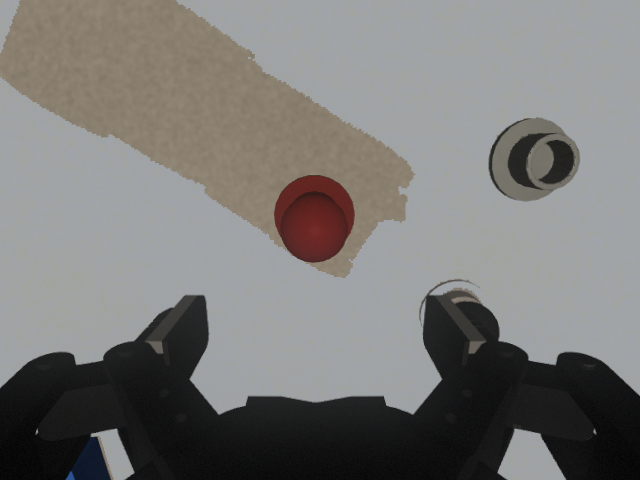

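The scene picture shows the red ball sitting upright and centred on the red seat (about pixel (400,245) in the crop). The black ball is still in its dish at (48,292), and the wrist picture shows the gripper clear. I'm handing in the job.

```bash
python3 -c "
from h import *
print(workorder.close_job())"
```

```text
the job is handed in; nothing more can be done
None
```

The red ball is on the red ring seat, released, and the job was handed in at about 18.8 s of the 61 s allowed.

- **Track:** I pushed the ball along the slot with the shut fingers until it dropped into the exit pocket. The top camera then matched the pocket centre at 42 mm height to within half a pixel.
- **Lift and place:** I gripped the ball from the pocket's open sides and lifted it there. I set it on the red seat with about 5 N of contact, let go and moved straight up, clear of everything.
- **Last checks:** In the final pictures the ball is centred on the red seat. The network put it at about (0.409, -0.212, 0.057), against a seat at (0.409, -0.212) and an expected height of 0.060. That is within the network's accuracy, though the scene and wrist cameras differed from each other by 6–8 mm.
- **Black ball:** It is still in its dish, at the position first measured to within the error.
- **Forces:** The readings at the end of each move never went above about 6 N.

**Disagreements:**
- The scene camera's overlay of the seat was off by about 1 pixel (about 2 mm), which is within its calibration.
- The grip width read 52 mm on the 54 mm ball.
- Once, with the arm blocking the view, the network gave the track's position when asked for the red seat; I ignored that reading.

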